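# Roll the wooden roller into its V-shaped rest

### The job

Roll the thick wooden roller across the bench into its V-shaped wooden rest by pushing it from the side with the fingertips, without ever picking it up. It should roll over, not be dragged, and finish lying still along the bottom of the V with its whole length on the rest. Leave everything else on the bench where it is, and end with the hand clear.

Things in the scene. Friction and masses are not known exactly. Their poses are not given: they have to be found in the camera images.
- roller: Plain hardwood cylinder, 54 mm diameter, 160 mm long, 0.27 kg, lying on its side. Origin at its centre, 27 mm above the bench at the start. x axis is the cylinder axis; y and z turn as it rolls. Smooth (friction about 0.4): rolls when pushed slowly on its side at or below mid-height (fingers bearing on its upper half jam it); stops about 1 cm after the push ends. Keeps its heading as it rolls.
- rest: Low fixed wooden rest left or right of the roller, 280 mm long, 136 mm wide, open ends. Origin under its centre at bench height; x along the groove, y across, z up. Both sides alike: a ramp rises from bench level 68 mm from the middle line to a ridge 13 mm high at 20 mm, then a V face drops to 1.5 mm at the middle. Seated roller: centre 33 mm above the bench; on the ridge 40 mm.
- cake_a: Bystander: dried round clay cake, 36 mm in diameter, 14 mm high, near the robot; origin under its centre. Leave.
- cake_b: Bystander: a second such clay cake near the robot; origin under its centre. Leave.
- cake_c: Bystander: a third such clay cake, beyond the roller by the jar; origin under its centre. Leave.
- jar: Bystander: amber glass jar with steel lid, 60 mm in diameter, 85 mm high, beyond the roller and the rest; origin under its centre. Leave.
- mug: Bystander: steel mug, 72 mm in diameter, 80 mm high, far left; origin under its centre. Leave.
- dish: Bystander: steel bowl, 150 mm in diameter, 45 mm high, far right; origin under its centre. Leave.
- hammer: Bystander: hammer with yellow handle lying on the right; origin on its underside, handle towards its -x. Leave.
- brush: Bystander: brush lying on the left; origin on its underside, handle towards its -x. Leave.
There are look-alikes about, which are no part of the job. There is more than one size of the roller; the job needs the middle-sized.

How it is judged:
On the way, in this order (a step that is already met when the one before it is completed fails the run):
1. the roller has rolled over by half a turn on the bench, outside the rest (angle between roller's own z axis and vertical above 2.4 rad and height (world z) of roller below 0.032 m and (y of roller in the frame of rest above 0.06 m or y of roller in the frame of rest below -0.06 m)), for 0.04 s.
2. the roller lies in the V of the rest (y of roller in the frame of rest between -0.006 and 0.006 m and x of roller in the frame of rest between -0.06 and 0.06 m and z of roller in the frame of rest between 0.029 and 0.036 m and angle between the x axis of roller and the x axis of rest, either way round below 0.06 rad), for 0.2 s.
At the end, for the whole second after the job is handed in: the roller lies still in the V: its axis within 6 mm of the middle line and within 0.06 rad of the groove's direction, its centre within 60 mm of the middle of the rest lengthwise (so the whole roller is on it) and 29 to 36 mm above the bench (all of step 2 and linear speed of roller below 0.01 m/s and angular speed of roller below 0.3 rad/s); the robot touches nothing.
It fails at once if the roller is lifted or thrown above the rest (centre over 55 mm high) (height (world z) of roller above 0.055 m).
It fails at once if the roller is lifted off the bench outside the rest (centre over 37 mm high) (height (world z) of roller above 0.037 m and (y of roller in the frame of rest above 0.085 m or y of roller in the frame of rest below -0.085 m)).
It fails at once if another thing on the bench is moved by more than 30 mm (distance of any of cake_a, cake_b, cake_c, jar, mug, dish, hammer, brush from where it was at the start of the episode above 0.03 m).
It also fails if it takes over 38 s, if anything falls off the work surface, if the arm or the gripper's body presses on something with over 40 N, if the wrist force passes 120 N, or if a joint passes its speed limit or range.

### The arm

A 6-joint arm with a two-finger parallel gripper is mounted at the origin on the work surface. World frame = base frame: x ahead of the robot, y to its left, z up, the work surface at z = 0. Lengths are in m, angles in rad, forces in N, time in s.
With the tool pointing down it reaches from about 0.375 to 0.825 m from the base axis. Payload 5.5 kg.
Tool frame: the origin (TCP) lies between the finger pads; the fingertips stand 14 mm ahead of it and the grasp point (between the pads) lies 5 mm behind it (env.tip_extent is the distance from the TCP to the fingertips, in m); z points along the fingers, y is the line along which they close (so a half turn about z gives the same grasp; the last joint's range is limited). The gripper opens to 85 mm and grips with 20 to 120 N. Pads are 22 mm wide; open, the fingers measure 114 mm over their backs; the gripper's body (76 mm by 85 mm) begins 54 mm behind the grasp point. The pads swing forward as they close: fully open they stand 13 mm farther back than shut.
Start: joints at [-1.289, 0.314, -0.047, 1.21, 0, 1.571], TCP at [0.167, -0.576, 0.245] pointing down, gripper open.
Joint ranges: [-2.67, 2.67], [-0.69, 1.73], [-1.03, 1.25], [-2.08, 2.16], [-1.42, 1.45], [-3.14, 3.14]. Speed limits (rad/s): [2.39, 2.39, 3.01, 3.14, 3.14, 3.14].

### API

Orientations are given as a unit quaternion [w, x, y, z].
In Python, from station import monitor, capture, env gives the robot as it stands. The module is installed in compiled form; this text tells all that it offers.
- The arm moves only by the tool jog_arm, never from a script. Its argument "increments" is a list of rows, each a list of 3 entries, a list of its own where there are three numbers: the shift along the world's x, y, z in m, then the turn, a rotation vector about the world's x, y, z in rad, then the gripper's target within -1 to 1 (shut at 1, half-way at 0, fully open at -1). A call has exactly 5 rows; each row shifts and turns the commanded pose from where the row before left it; what a row does not reach is not made up. A row lasts 1/12 s, in which the tool goes at most 41.7 mm and 7.16 degrees, less where a joint would pass 70% of its speed; a pose out of reach is approached as far as the arm can. A call with a gripper value outside its range is refused whole. The fingers move at their own pace and stop on an object; "newtons" is the grip in N (left out, the last holds). Time passes only in rows, so rows that do not move let the fingers close, or fill a call up. It gives the time, the measured TCP pose, the force, the opening and the grip force at its end, in the units of the state.
- monitor.get_obs(): the state, without advancing time (a new reading comes with each control period).
- capture(name): name is "scene" or "top" or "wrist"; returns a dict with "pixels" (400x640x3 uint8, blue, green, red), "fovy" (degrees; the focal length in pixels is half the picture's height over the tangent of half this angle, whatever the lens; pixels are square), "cx", "cy" (the principal point, pixels), "extrinsics" (4x4, takes a point from world to camera coordinates). Camera axes: x right, y down, z forward; pixel columns grow to the right and rows downward; lengths in m; the calibration is good to about 2 mm. A picture is of the moment at which its call begins. There is no depth.
- env.sign_off(): hands the job in; it is judged then, once.
The state is a dict: "clock": time; "q": joint angles; "joint_vel": joint speeds; "joint_efforts": joint torques, N m; "tcp_pos": TCP position; "orientation": TCP orientation; "force": force on the tool from outside, world axes, zero at the start; "torque": the same for the moment, N m; "opening": finger opening in m; "finger_force": force on a finger pad.
Only numpy, scipy, OpenCV 4.12 (cv2) and the standard library are available. Lean on these libraries where they do the work, as an engineer would, in place of code of your own. Each camera call takes 0.05 s, during which the arm holds its last target. There are 200 camera calls.

## Working session

There is one attempt and no reset: what is moved stays moved. The work goes in short steps, Python scripts to look and compute and a tool call to move; the robot and the scene stay as the last step left them, time stands still between calls to the robot, and variables do not carry over. Pictures are saved under pics/ and viewed, at most 10 in all, crops included, and the job is handed in when it is done.

Besides the shell and the picture viewer there is one more tool, called after "Call:" by a JSON object that holds its "name" and its "arguments". jog_arm: Moves the arm, as the interface text tells. Its arguments: {"type":"object","properties":{"increments":{"type":"array","items":{"type":"array"}},"newtons":{"type":"number"}},"required":["increments"]}

```bash
mkdir -p pics; cat > h.py <<'E'
import numpy as np,cv2
from station import monitor,capture,env
def cam(n):
    c=capture(n); im=np.array(c["pixels"]); f=im.shape[0]/2/np.tan(np.radians(c["fovy"])/2)
    return im,f,c["cx"],c["cy"],np.array(c["extrinsics"])
def ray(px,C,z):
    im,f,cx,cy,E=C; R=E[:3,:3];o=-R.T@E[:3,3]
    p=np.atleast_2d(np.array(px,float)); d=np.c_[(p[:,0]-cx)/f,(p[:,1]-cy)/f,np.ones(len(p))]@R
    return o+d*((z-o[2])/d[:,2])[:,None]
E
python3 - <<'E'
from h import *
for n in("top","scene"):
    C=cam(n);cv2.imwrite(f"pics/{n}0.png",C[0]);R=C[4][:3,:3];print(n,C[1:4],-R.T@C[4][:3,3],R.round(3).tolist())
o=monitor.get_obs();print(o["clock"],o["tcp_pos"],o["orientation"],o["opening"],env.tip_extent)
E
```

```text
top (np.float64(453.2902803127443), 317.53661610151744, 201.517796462825) [0.44959176 0.00527684 1.23538378] [[-0.018, -1.0, 0.003], [-0.996, 0.017, -0.085], [0.085, -0.005, -0.996]]
scene (np.float64(361.2919346634776), 318.43714073023773, 206.2690685426383) [ 1.24714828 -0.02934321  0.84091797] [[0.051, 0.999, 0.004], [0.748, -0.036, -0.663], [-0.662, 0.037, -0.749]]
0.1 [ 0.1666907  -0.57585197  0.24454271] [-7.50084757e-04  9.90089969e-01  1.40432466e-01 -1.15335769e-04] 0.08519159165158707 0.014
```

View pics/top0.png

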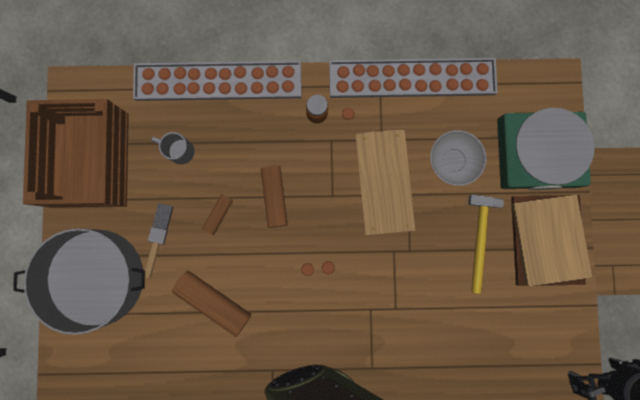

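View pics/scene0.png

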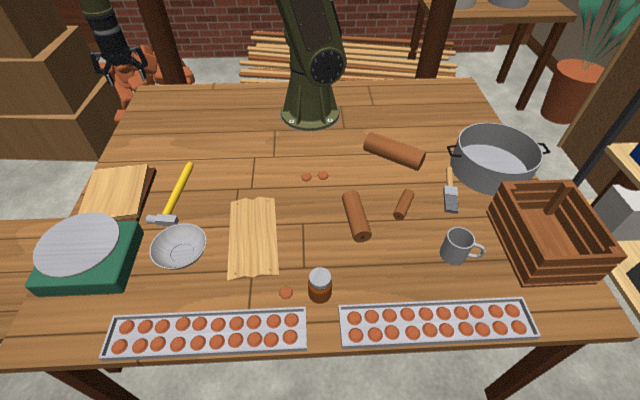

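The top view shows the middle roller at about (274,197), the pale V rest at (385,182), the smaller roller at (217,215) and the larger one at (211,303). The cakes are at (308,269), (328,268) and (348,114), and the jar is at (317,108). The roller has to go towards −y (right in the image).

```bash
python3 - <<'E'
from h import *
C=cam("top");im=C[0]
hsv=cv2.cvtColor(im,cv2.COLOR_BGR2HSV)
for p in[(274,197),(270,180),(300,197),(250,190),(385,182),(345,182),(425,200)]:print(p,hsv[p[1],p[0]])
def comp(mask,seed):
    n,l=cv2.connectedComponents(mask.astype(np.uint8)); m=l==l[seed[1],seed[0]]
    c=max(cv2.findContours(m.astype(np.uint8),0,1)[0],key=cv2.contourArea); return c
lab=cv2.cvtColor(im,cv2.COLOR_BGR2LAB).astype(int)
out=im.copy()
for nm,seed,z,box in(("roller",(274,197),.027,(255,158,296,235)),("rest",(385,182),.006,(345,120,425,245))):
    m=np.zeros(im.shape[:2],bool);x0,y0,x1,y1=box
    ref=np.median(lab[seed[1]-8:seed[1]+8,seed[0]-5:seed[0]+5].reshape(-1,3),0)
    bg=np.median(np.r_[lab[y0:y1,x0-3:x0],lab[y0:y1,x1:x1+3]].reshape(-1,3),0)
    d=((lab-ref)**2).sum(2)<((lab-bg)**2).sum(2)
    m[y0:y1,x0:x1]=d[y0:y1,x0:x1]
    m=cv2.morphologyEx(cv2.morphologyEx(m.astype(np.uint8),2,np.ones((3,3))),3,np.ones((7,7)))
    c=comp(m,seed);b=cv2.boxPoints(cv2.minAreaRect(c));cv2.polylines(out,[b.astype(int)],1,(0,255,0));cv2.drawContours(out,[c],-1,(0,0,255))
    P=ray(b,C,z);ctr=P.mean(0);e1=P[1]-P[0];e2=P[2]-P[1]
    L=e1 if np.hypot(*e1[:2])>np.hypot(*e2[:2]) else e2
    if L[0]<0:L=-L
    print(nm,ctr.round(4),np.linalg.norm(e1).round(3),np.linalg.norm(e2).round(3),"ang",np.arctan2(L[1],L[0]).round(4))
for nm,p,z in(("ca",(308,269),.014),("cb",(328,268),.014),("cc",(348,114),.014),("jar",(317,101),.085)):print(nm,ray(p,C,z).round(3))
cv2.imwrite("pics/seg.png",cv2.resize(out[90:260,230:440],None,fx=3.5,fy=3.5,interpolation=0))
E
```

```text
(274, 197) [ 12 136 105]
(270, 180) [ 13 143  98]
(300, 197) [ 15 120  87]
(250, 190) [ 14 122 100]
(385, 182) [ 16 109 145]
(345, 182) [ 15 124 111]
(425, 200) [ 14 123 114]
roller [0.5695 0.1138 0.027 ] 0.102 0.171 ang 0.3764
rest [ 0.6069 -0.1857  0.006 ] 0.139 0.282 ang 0.0674
ca [[0.373 0.028 0.014]]
cb [[ 0.375 -0.025  0.014]]
cc [[ 0.793 -0.089  0.014]]
jar [[ 0.809 -0.004  0.085]]
```

View pics/seg.png

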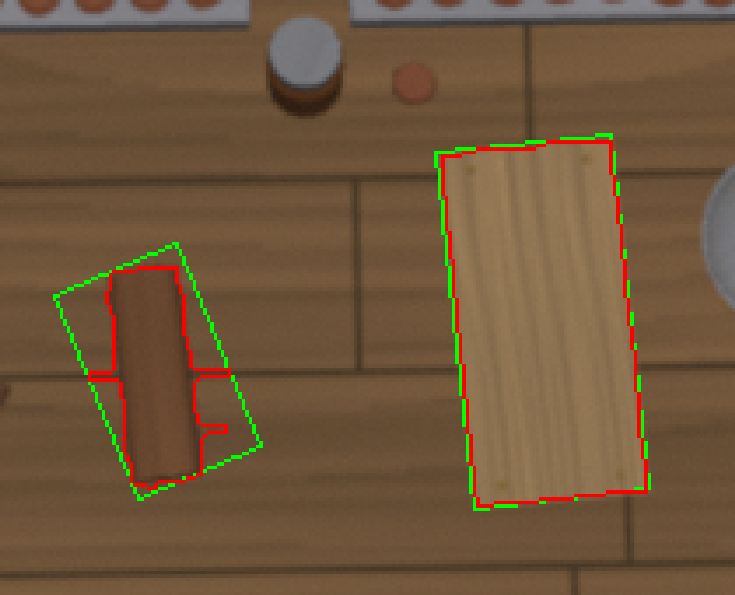

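```bash
cat >> h.py <<'E'
def roller(C,guess=None,z=.027,half=(26,40)):
    im=C[0];lab=cv2.cvtColor(cv2.GaussianBlur(im,(3,3),0),cv2.COLOR_BGR2LAB).astype(int)
    gx,gy=guess;x0,x1,y0,y1=gx-half[0],gx+half[0],gy-half[1],gy+half[1]
    ref=np.median(lab[gy-8:gy+8,gx-4:gx+4].reshape(-1,3),0)
    bg=np.median(np.r_[lab[y0:y1,x0-3:x0],lab[y0:y1,x1:x1+3]].reshape(-1,3),0)
    m=np.zeros(im.shape[:2],np.uint8)
    m[y0:y1,x0:x1]=(((lab-ref)**2).sum(2)<((lab-bg)**2).sum(2))[y0:y1,x0:x1]
    m=cv2.morphologyEx(m,cv2.MORPH_OPEN,np.ones((11,11)))
    c=max(cv2.findContours(m,0,1)[0],key=cv2.contourArea)
    b=cv2.boxPoints(cv2.minAreaRect(c));P=ray(b,C,z)
    e1=P[1]-P[0];e2=P[2]-P[1];n1,n2=np.linalg.norm(e1),np.linalg.norm(e2)
    L=e1 if n1>n2 else e2
    if L[0]<0:L=-L
    return P.mean(0),min(n1,n2),max(n1,n2),np.arctan2(L[1],L[0]),b
E
python3 - <<'E'
from h import *
C=cam("top");r=roller(C,(274,197));print(r)
S=cam("scene");r=roller(S,(357,216),half=(28,34));print(r)
from scipy.spatial.transform import Rotation as R
print(R.from_quat(np.roll(monitor.get_obs()["orientation"],-1)).as_matrix().round(3))
E
```

```text
(array([0.56715296, 0.11452551, 0.027     ]), np.float64(0.06503416381520857), np.float64(0.16870347338441719), np.float64(0.08391722004301728), array([[259.43506, 166.82886],
       [283.5    , 164.5    ],
       [289.5371 , 226.88351],
       [265.47217, 229.21237]], dtype=float32))
(array([0.56768628, 0.11927473, 0.027     ]), np.float64(0.07164781728687158), np.float64(0.1979223921916881), np.float64(0.0701556015669252), array([[338.89835, 194.13155],
       [359.8873 , 188.34148],
       [373.81882, 238.84312],
       [352.82986, 244.6332 ]], dtype=float32))
[[ 0.961  0.278 -0.   ]
 [ 0.278 -0.961  0.001]
 [-0.    -0.001 -1.   ]]
```

The rest is at about (0.607, −0.186) with heading 0.067. The roller is at about (0.567, 0.116) with heading 0.08, so a straight roll ends about 16 mm short of the rest's middle, inside the 60 mm limit. I'll move to the roller's +y side with the open fingers spread along its axis.

Call:
{"name": "jog_arm", "arguments": {"increments": [[[0.03,0.025,0],[0,0,0.055],-1],[[0.03,0.025,0],[0,0,0.055],-1],[[0.03,0.025,0],[0,0,0.055],-1],[[0.03,0.025,0],[0,0,0.055],-1],[[0.03,0.025,0],[0,0,0.055],-1]]}}

```text
clock: 0.67
tcp_pos: [0.3178, -0.45, 0.2453]
orientation: [0.0, 0.961, 0.276, 0.0]
force: [0.4, -0.1, 0.5]
opening: 0.0857
finger_force: 0.0
```

Call:
{"name": "jog_arm", "arguments": {"increments": [[[0.03,0.025,0],[0,0,0.055],-1],[[0.03,0.025,0],[0,0,0.055],-1],[[0.03,0.025,0],[0,0,0.055],-1],[[0.03,0.025,0],[0,0,0.055],-1],[[0.03,0.025,0],[0,0,0.055],-1]]}}

```text
clock: 1.08
tcp_pos: [0.468, -0.3248, 0.2454]
orientation: [0.0, 0.914, 0.405, 0.0]
force: [-0.1, -0.9, 0.4]
opening: 0.0852
finger_force: 0.0
```

Call:
{"name": "jog_arm", "arguments": {"increments": [[[0.0065,0.034,0],[0,0,0.055],-1],[[0.0065,0.034,0],[0,0,0.055],-1],[[0.0065,0.034,0],[0,0,0.055],-1],[[0.0065,0.034,0],[0,0,0.055],-1],[[0.0065,0.034,0],[0,0,0.055],-1]]}}

```text
clock: 1.5
tcp_pos: [0.4994, -0.1546, 0.2453]
orientation: [0.0, 0.85, 0.527, -0.0]
force: [1.0, 0.0, -0.0]
opening: 0.0853
finger_force: 0.0
```

Call:
{"name": "jog_arm", "arguments": {"increments": [[[0.0065,0.034,0],[0,0,0.055],-1],[[0.0065,0.034,0],[0,0,0.055],-1],[[0.0065,0.034,0],[0,0,0.055],-1],[[0.0065,0.034,0],[0,0,0.055],-1],[[0.0065,0.034,0],[0,0,0.055],-1]]}}

```text
clock: 1.92
tcp_pos: [0.5318, 0.0154, 0.2454]
orientation: [0.0, 0.77, 0.638, 0.0]
force: [-0.0, 0.5, 0.7]
opening: 0.0855
finger_force: 0.0
```

Call:
{"name": "jog_arm", "arguments": {"increments": [[[0.0065,0.034,0],[0,0,0.055],-1],[[0.0065,0.034,0],[0,0,0.055],-1],[[0.0065,0.034,0],[0,0,0.055],-1],[[0.0065,0.034,0],[0,0,0.055],-1],[[0.0065,0.034,0],[0,0,0.055],-1]]}}

```text
clock: 2.33
tcp_pos: [0.5643, 0.1854, 0.2453]
orientation: [0.0, 0.675, 0.738, -0.0]
force: [0.9, -0.5, 0.4]
opening: 0.0852
finger_force: 0.0
```

```bash
python3 - <<'E'
from h import *
C=cam("wrist");cv2.imwrite("pics/w1.png",C[0]);R=C[4][:3,:3];print(-R.T@C[4][:3,3],C[1:4])
from scipy.spatial.transform import Rotation as Ro
print(Ro.from_quat(np.roll(monitor.get_obs()["orientation"],-1)).as_matrix().round(3))
# where equatorial/tip points would lie: print ray helper corners
for p in((0,200),(320,200),(639,200),(320,0),(320,399)):print(p,ray(p,C,.027).round(3))
E
```

```text
[0.55772715 0.26370657 0.3723012 ] (np.float64(296.9708549209423), 322.48052298774513, 199.86330462572613)
[[-0.095  0.995  0.001]
 [ 0.995  0.095  0.005]
 [ 0.005  0.001 -1.   ]]
(0, 200) [[0.175 0.117 0.027]]
(320, 200) [[0.565 0.152 0.027]]
(639, 200) [[0.953 0.186 0.027]]
(320, 0) [[0.547 0.362 0.027]]
(320, 399) [[ 0.593 -0.174  0.027]]
```

View pics/w1.png

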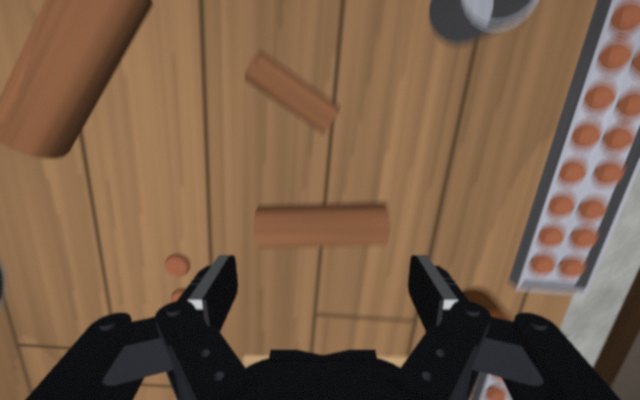

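The wrist view shows the roller with corners near (256,207), (386,204), (388,245) and (254,246). It lies centred and parallel to the finger line, and the small roller is at (292,92), well behind the fingers. I'll measure from here to refine the pose.

```bash
python3 - <<'E'
from h import *
C=cam("wrist");c,w,l,a,b=roller(C,(321,226),half=(75,27));print(c,w,l,a,b.round(1).tolist())
b=b[np.argsort(b[:,1])]
o=np.array([0.5577,0.2637,0.3723])
A=ray([b[:2].mean(0)],C,.027)[0];B=ray([b[2:].mean(0)],C,.027)[0];
u=(A-o)/np.linalg.norm(A-o);v=(B-o)/np.linalg.norm(B-o);m=u+v;print("axis pt",o+m*((.027-o[2])/m[2]),"ang dia",2*np.sin(np.arccos(u@v)/2))
P=o+m*((.027-o[2])/m[2]);print("dia",2*np.sin(np.arccos(u@v)/2)*np.linalg.norm((P-o)[1:]))
E
```

```text
[0.56816959 0.11696937 0.027     ] 0.0577821679876942 0.16167314117138235 0.09470959007477878 [[253.0, 210.0], [384.0, 210.0], [384.0, 252.0], [253.0, 252.0]]
axis pt [0.56805959 0.11782576 0.027     ] ang dia 0.14107426175018417
dia 0.05288147273803103
```

Call:
{"name": "jog_arm", "arguments": {"increments": [[[0.002,0,-0.022],[0,0,0],-1],[[0.001,0,-0.022],[0,0,0],-1],[[0,0,-0.022],[0,0,0],-1],[[0,0,-0.022],[0,0,0],-1],[[0,0,-0.022],[0,0,0],-1]]}}

```text
clock: 2.85
tcp_pos: [0.5671, 0.183, 0.1343]
orientation: [0.0, 0.676, 0.737, -0.0]
force: [-0.3, 0.1, -0.3]
opening: 0.0851
finger_force: 0.0
```

Call:
{"name": "jog_arm", "arguments": {"increments": [[[0,0,-0.025],[0,0,0],-1],[[0,0,-0.025],[0,0,0],-1],[[0,0,-0.025],[0,0,0],-1],[[0,0,-0.02],[0,0,0],-1],[[0,0,-0.018],[0,0,0],-1]]}}

```text
clock: 3.27
tcp_pos: [0.5664, 0.1826, 0.0206]
orientation: [-0.0, 0.676, 0.736, -0.001]
force: [-0.9, -0.1, 0.2]
opening: 0.0853
finger_force: 0.0
```

```bash
python3 - <<'E'
from h import *
print({k:monitor.get_obs()[k] for k in("tcp_pos","force")})
C=cam("scene");cv2.imwrite("pics/s2.png",cv2.resize(C[0][120:300,220:500],None,fx=2.8,fy=2.8))
E
```

```text
{'tcp_pos': array([0.56644931, 0.18263292, 0.02063149]), 'force': array([-0.8961081 , -0.06925224,  0.20142338])}
```

View pics/s2.png

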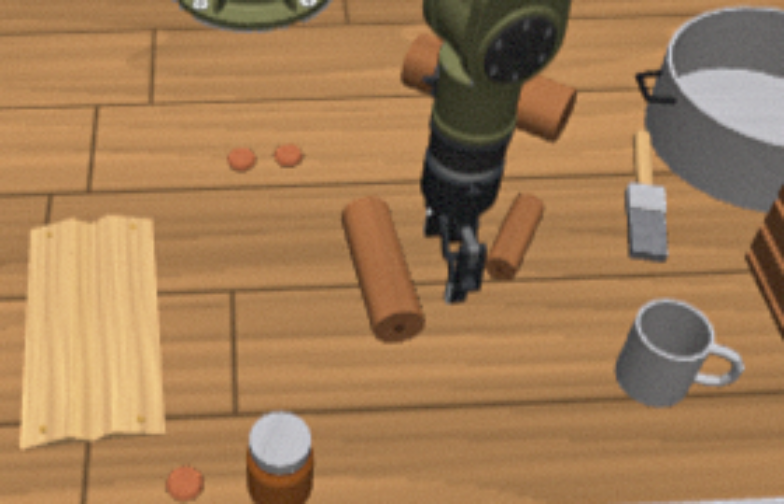

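The fingertips are beside the roller near (458,298) in the crop, clear of both the roller and the small one. Starting the push.

Call:
{"name": "jog_arm", "arguments": {"increments": [[[0,-0.005,0],[0,0,0],-1],[[0,-0.005,0],[0,0,0],-1],[[0,-0.005,0],[0,0,0],-1],[[0,-0.004,0],[0,0,0],-1],[[0,-0.004,0],[0,0,0],-1]]}}

```text
clock: 3.73
tcp_pos: [0.5683, 0.1602, 0.0236]
orientation: [0.001, 0.676, 0.737, 0.001]
force: [-0.7, -0.5, -0.1]
opening: 0.0852
finger_force: 0.0
```

Call:
{"name": "jog_arm", "arguments": {"increments": [[[0.0004,-0.004,0],[0,0,0],-1],[[0.0004,-0.004,0],[0,0,0],-1],[[0.0004,-0.004,0],[0,0,0],-1],[[0.0004,-0.004,0],[0,0,0],-1],[[0.0004,-0.004,0],[0,0,0],-1]]}}

```text
clock: 4.15
tcp_pos: [0.5694, 0.1403, 0.0223]
orientation: [-0.0, 0.676, 0.737, -0.0]
force: [0.1, 0.1, -0.2]
opening: 0.0853
finger_force: 0.0
```

Call:
{"name": "jog_arm", "arguments": {"increments": [[[0.0004,-0.005,0],[0,0,0],-1],[[0.0004,-0.005,0],[0,0,0],-1],[[0.0004,-0.005,0],[0,0,0],-1],[[0.0004,-0.005,0],[0,0,0],-1],[[0.0004,-0.005,0],[0,0,0],-1]]}}

```text
clock: 4.57
tcp_pos: [0.5714, 0.1151, 0.0222]
orientation: [-0.0, 0.676, 0.737, -0.0]
force: [-0.1, -0.2, 0.7]
opening: 0.0856
finger_force: 0.0
```

```bash
python3 - <<'E'
from h import *
print({k:monitor.get_obs()[k] for k in("tcp_pos","force","clock")})
C=cam("scene");cv2.imwrite("pics/s3.png",cv2.resize(C[0][120:300,220:500],None,fx=2.8,fy=2.8))
E
```

```text
{'tcp_pos': array([0.57138198, 0.11511504, 0.02224834]), 'force': array([-0.09560628, -0.16607593,  0.69677823]), 'clock': 4.5667}
```

View pics/s3.png

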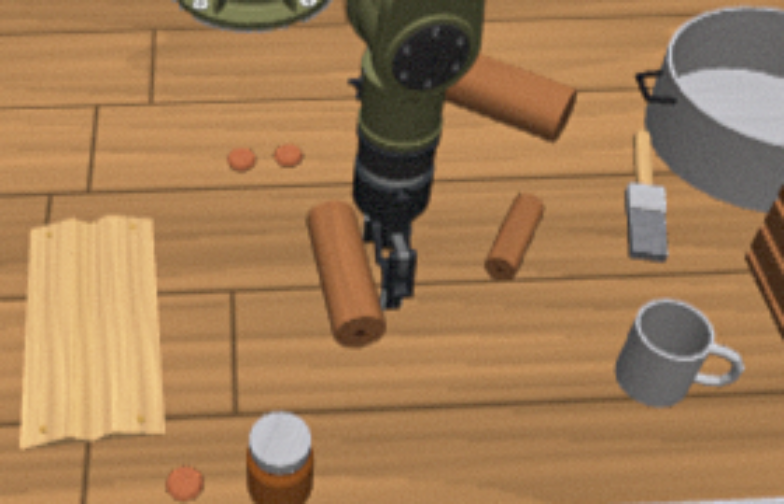

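Call:
{"name": "jog_arm", "arguments": {"increments": [[[0.0005,-0.006,0],[0,0,0],-1],[[0.0005,-0.006,0],[0,0,0],-1],[[0.0005,-0.006,0],[0,0,0],-1],[[0.0005,-0.006,0],[0,0,0],-1],[[0.0005,-0.006,0],[0,0,0],-1]]}}

```text
clock: 5.03
tcp_pos: [0.5739, 0.085, 0.0223]
orientation: [0.0, 0.676, 0.737, -0.0]
force: [0.7, -0.0, -0.9]
opening: 0.0855
finger_force: 0.1
```

Call:
{"name": "jog_arm", "arguments": {"increments": [[[0.0005,-0.006,0],[0,0,0],-1],[[0.0005,-0.006,0],[0,0,0],-1],[[0.0005,-0.006,0],[0,0,0],-1],[[0.0005,-0.006,0],[0,0,0],-1],[[0.0005,-0.006,0],[0,0,0],-1]]}}

```text
clock: 5.45
tcp_pos: [0.5764, 0.055, 0.0223]
orientation: [0.0, 0.676, 0.737, 0.0]
force: [-0.5, -0.2, -0.2]
opening: 0.0854
finger_force: 0.0
```

Call:
{"name": "jog_arm", "arguments": {"increments": [[[0.0005,-0.006,0],[0,0,0],-1],[[0.0005,-0.006,0],[0,0,0],-1],[[0.0005,-0.006,0],[0,0,0],-1],[[0.0005,-0.006,0],[0,0,0],-1],[[0.0005,-0.006,0],[0,0,0],-1]]}}

```text
clock: 5.87
tcp_pos: [0.5789, 0.0251, 0.0223]
orientation: [0.0, 0.676, 0.737, -0.0]
force: [0.1, -0.8, 0.4]
opening: 0.0855
finger_force: 0.0
```

Call:
{"name": "jog_arm", "arguments": {"increments": [[[0.0005,-0.006,0],[0,0,0],-1],[[0.0005,-0.006,0],[0,0,0],-1],[[0.0005,-0.006,0],[0,0,0],-1],[[0.0005,-0.006,0],[0,0,0],-1],[[0.0005,-0.006,0],[0,0,0],-1]]}}

```text
clock: 6.28
tcp_pos: [0.5814, -0.0049, 0.0223]
orientation: [-0.0, 0.676, 0.737, -0.0]
force: [0.3, -0.8, -0.4]
opening: 0.0854
finger_force: 0.0
```

```bash
python3 - <<'E'
from h import *
print({k:monitor.get_obs()[k] for k in("tcp_pos","force","clock")})
C=cam("scene");cv2.imwrite("pics/s4.png",cv2.resize(C[0][120:300,220:500],None,fx=2.8,fy=2.8))
E
```

```text
{'tcp_pos': array([ 0.58137941, -0.00489719,  0.02230245]), 'force': array([ 0.34473334, -0.83147689, -0.36650735]), 'clock': 6.2833}
```

View pics/s4.png

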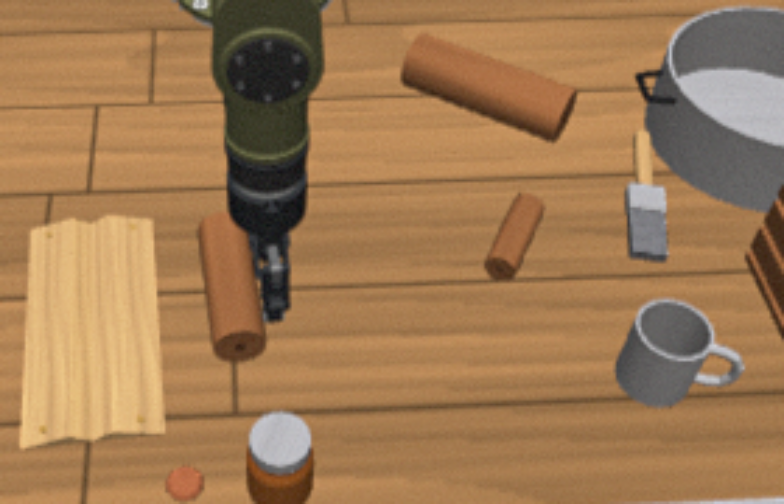

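The roller is parallel to the rest and near bench x 0.58. I'll continue with a slight yaw to match the groove, then go slowly up the ramp with the tips raised a little.

Call:
{"name": "jog_arm", "arguments": {"increments": [[[0.0005,-0.006,0],[0,0,-0.004],-1],[[0.0005,-0.006,0],[0,0,-0.004],-1],[[0.0005,-0.006,0],[0,0,-0.004],-1],[[0.0005,-0.006,0],[0,0,-0.004],-1],[[0.0005,-0.006,0],[0,0,-0.004],-1]]}}

```text
clock: 6.75
tcp_pos: [0.5839, -0.0349, 0.0223]
orientation: [-0.0, 0.684, 0.73, 0.0]
force: [0.4, -0.4, 0.3]
opening: 0.0855
finger_force: 0.0
```

Call:
{"name": "jog_arm", "arguments": {"increments": [[[0.0005,-0.006,0],[0,0,0],-1],[[0.0005,-0.006,0],[0,0,0],-1],[[0.0004,-0.005,0],[0,0,0],-1],[[0.0004,-0.005,0],[0,0,0],-1],[[0.0004,-0.005,0],[0,0,0],-1]]}}

```text
clock: 7.17
tcp_pos: [0.5861, -0.0618, 0.0223]
orientation: [-0.0, 0.683, 0.73, -0.0]
force: [-0.1, -0.8, 0.1]
opening: 0.0852
finger_force: 0.0
```

Call:
{"name": "jog_arm", "arguments": {"increments": [[[0.0004,-0.004,0.001],[0,0,0],-1],[[0.0004,-0.004,0.001],[0,0,0],-1],[[0.0003,-0.004,0.001],[0,0,0],-1],[[0.0003,-0.004,0.001],[0,0,0],-1],[[0.0003,-0.004,0.001],[0,0,0],-1]]}}

```text
clock: 7.58
tcp_pos: [0.588, -0.0812, 0.0276]
orientation: [-0.0, 0.683, 0.73, 0.001]
force: [0.1, 2.1, 0.8]
opening: 0.0851
finger_force: 1.1
```

Call:
{"name": "jog_arm", "arguments": {"increments": [[[0.0003,-0.004,0.0005],[0,0,0],-1],[[0.0003,-0.004,0.0005],[0,0,0],-1],[[0.0003,-0.004,0],[0,0,0],-1],[[0.0003,-0.004,0],[0,0,0],-1],[[0.0003,-0.004,0],[0,0,0],-1]]}}

```text
clock: 8.0
tcp_pos: [0.5892, -0.1016, 0.0282]
orientation: [-0.0, 0.683, 0.73, -0.0]
force: [0.4, 2.7, 0.7]
opening: 0.0857
finger_force: 1.5
```

```bash
python3 - <<'E'
from h import *
print({k:monitor.get_obs()[k] for k in("tcp_pos","force","clock")})
C=cam("scene");cv2.imwrite("pics/s5.png",cv2.resize(C[0][150:310,200:400],None,fx=3.7,fy=3.7))
E
```

```text
{'tcp_pos': array([ 0.58920405, -0.10160167,  0.02823553]), 'force': array([0.40082515, 2.73037512, 0.67983171]), 'clock': 8.0}
```

View pics/s5.png

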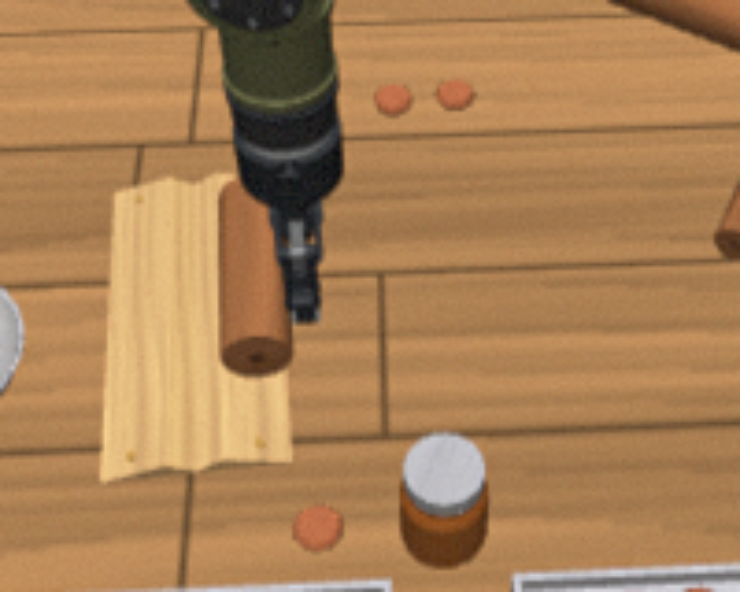

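It is climbing the ramp evenly, square to the groove, at about 2.7 N. I'll creep over the ridge.

Call:
{"name": "jog_arm", "arguments": {"increments": [[[0.0003,-0.004,0.0005],[0,0,0],-1],[[0.0003,-0.004,0.0005],[0,0,0],-1],[[0.0003,-0.004,0],[0,0,0],-1],[[0.0003,-0.004,0],[0,0,0],-1],[[0.0003,-0.003,0],[0,0,0],-1]]}}

```text
clock: 8.47
tcp_pos: [0.5908, -0.1209, 0.0293]
orientation: [0.0, 0.683, 0.73, -0.0]
force: [0.0, 3.4, 0.9]
opening: 0.0852
finger_force: 1.5
```

Call:
{"name": "jog_arm", "arguments": {"increments": [[[0,-0.002,0],[0,0,0],-1],[[0,-0.002,0],[0,0,0],-1],[[0,-0.002,0],[0,0,0],-1],[[0,-0.0015,0],[0,0,0],-1],[[0,-0.0015,0],[0,0,0],-1]]}}

```text
clock: 8.88
tcp_pos: [0.5907, -0.1299, 0.0292]
orientation: [0.0, 0.683, 0.73, -0.0]
force: [-0.4, 0.1, 0.1]
opening: 0.0853
finger_force: 0.1
```

```bash
python3 - <<'E'
from h import *
print({k:monitor.get_obs()[k] for k in("tcp_pos","force","clock")})
C=cam("scene");cv2.imwrite("pics/s6.png",cv2.resize(C[0][150:310,200:400],None,fx=3.7,fy=3.7))
E
```

```text
{'tcp_pos': array([ 0.59069134, -0.12989224,  0.02921948]), 'force': array([-0.40516468,  0.08924301,  0.05875801]), 'clock': 8.8833}
```

View pics/s6.png

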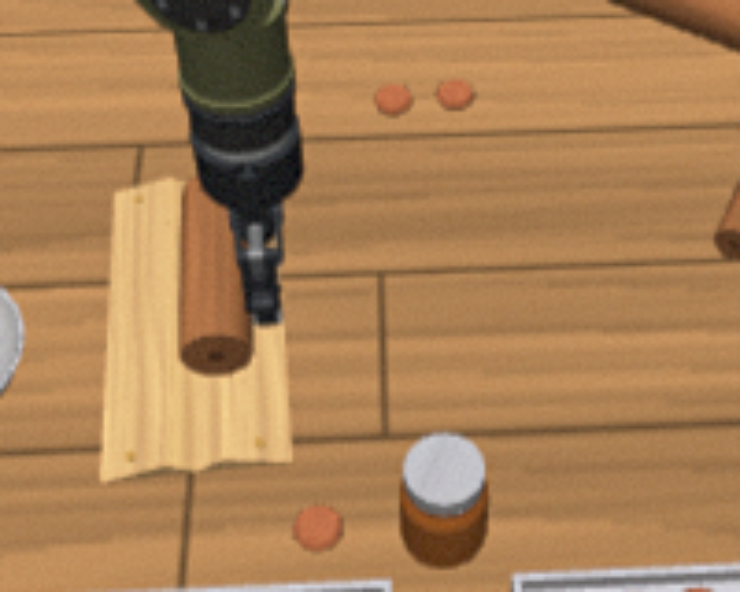

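The roller is at the crest and the force has fallen to about 0. A few more millimetres will drop it in.

Call:
{"name": "jog_arm", "arguments": {"increments": [[[0,-0.001,0],[0,0,0],-1],[[0,-0.001,0],[0,0,0],-1],[[0,-0.001,0],[0,0,0],-1],[[0,0,0],[0,0,0],-1],[[0,0,0],[0,0,0],-1]]}}

```text
clock: 9.35
tcp_pos: [0.5907, -0.1324, 0.0293]
orientation: [0.0, 0.683, 0.73, -0.0]
force: [1.3, 0.0, 0.1]
opening: 0.0854
finger_force: 0.0
```

Call:
{"name": "jog_arm", "arguments": {"increments": [[[0,0,0],[0,0,0],-1],[[0,0,0],[0,0,0],-1],[[0,0,0],[0,0,0],-1],[[0,0,0],[0,0,0],-1],[[0,0,0],[0,0,0],-1]]}}

```text
clock: 9.77
tcp_pos: [0.5908, -0.1323, 0.0293]
orientation: [0.0, 0.683, 0.73, 0.0]
force: [0.1, -0.0, -0.3]
opening: 0.0852
finger_force: 0.0
```

Call:
{"name": "jog_arm", "arguments": {"increments": [[[0,0.008,0],[0,0,0],-1],[[0,0.01,0],[0,0,0],-1],[[0,0.012,0],[0,0,0],-1],[[0,0.015,0.005],[0,0,0],-1],[[0,0.015,0.01],[0,0,0],-1]]}}

```text
clock: 10.18
tcp_pos: [0.5895, -0.0703, 0.0437]
orientation: [-0.001, 0.683, 0.73, -0.001]
force: [0.0, -0.1, -1.4]
opening: 0.0856
finger_force: 0.0
```

Call:
{"name": "jog_arm", "arguments": {"increments": [[[0,0.02,0.03],[0,0,0],-1],[[0,0.02,0.03],[0,0,0],-1],[[0,0.02,0.03],[0,0,0],-1],[[0,0.02,0.03],[0,0,0],-1],[[0,0.02,0.03],[0,0,0],-1]]}}

```text
clock: 10.6
tcp_pos: [0.5903, 0.0302, 0.197]
orientation: [0.0, 0.683, 0.73, 0.0]
force: [1.2, -0.4, -0.3]
opening: 0.0856
finger_force: 0.0
```

Call:
{"name": "jog_arm", "arguments": {"increments": [[[0,0.03,0.01],[0,0,0],-1],[[0,0.03,0],[0,0,0],-1],[[0,0.03,0],[0,0,0],-1],[[0,0.02,0],[0,0,0],-1],[[0,0,0],[0,0,0],-1]]}}

```text
clock: 11.02
tcp_pos: [0.5902, 0.143, 0.2056]
orientation: [-0.0, 0.681, 0.732, 0.001]
force: [0.2, -0.0, 0.5]
opening: 0.0853
finger_force: 0.0
```

```bash
python3 - <<'E'
from h import *
print({k:monitor.get_obs()[k] for k in("tcp_pos","force","clock")})
C=cam("top");cv2.imwrite("pics/t7.png",cv2.resize(C[0][90:260,260:470],None,fx=3.5,fy=3.5))
for i in range(2):
    C=cam("top");r=roller(C,(385,188),z=.033,half=(20,45));print(r[:4])
    c=r[0]-[.607,-.186,0];print("rest frame",c[0]*np.cos(.067)+c[1]*np.sin(.067),-c[0]*np.sin(.067)+c[1]*np.cos(.067))
E
```

```text
{'tcp_pos': array([0.59015349, 0.14299473, 0.20557827]), 'force': array([ 0.18023171, -0.04754415,  0.5064575 ]), 'clock': 11.0167}
(array([ 0.59622674, -0.18685342,  0.033     ]), np.float64(0.05604292240550311), np.float64(0.16523264297528328), np.float64(0.07346772465689776))
rest frame -0.010806225672333017 -0.000130232527020716
(array([ 0.59622674, -0.18685342,  0.033     ]), np.float64(0.05604292240550311), np.float64(0.16523264297528328), np.float64(0.07346772465689776))
rest frame -0.010806225672333017 -0.000130232527020716
```

View pics/t7.png

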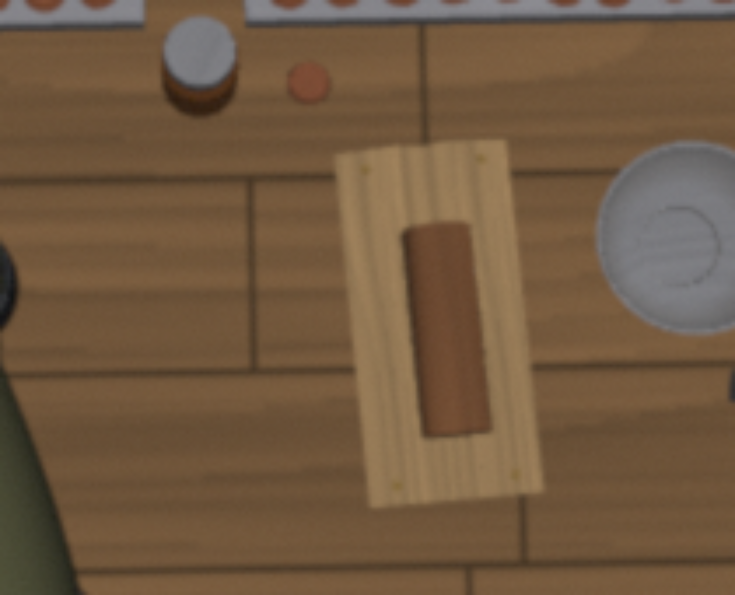

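The top view shows the roller lying along the V, centred near (448,330) in the crop, with its whole length on the rest. It is about 0 mm off the middle line, 11 mm off lengthwise and within 0.01 rad of the groove. It did not move between two pictures, and the hand is clear.

```bash
python3 -c "
from station import env
print(env.sign_off())"
```

```text
the job is handed in; nothing more can be done
None
```

The roller lies still in the V of the rest, about 11 mm from its middle lengthwise, the hand is clear and the job is handed in. I did not measure its half turn on the bench, but push forces stayed under about 1 N, which fits rolling.

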